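# Line clearance at the bottle-capping bench

### The arm

A 6-joint arm with a two-finger parallel gripper is mounted at the origin on the work surface. World frame = base frame: x ahead of the robot, y to its left, z up, the work surface at z = 0. Lengths are in m, angles in rad, forces in N, time in s.
With the tool pointing down it reaches from about 0.3 to 0.875 m from the base axis. Payload 6.4 kg.
Tool frame: the origin (TCP) lies midway between the tips of the shut fingers; the grasp point (between the pads) lies 19 mm behind it; z points along the fingers, y is the line along which they close (so a half turn about z gives the same grasp; the last joint's range is limited). The gripper opens to 85 mm and grips with 20 to 120 N. Pads are 22 mm wide; open, the fingers measure 114 mm over their backs; the gripper's body (76 mm by 85 mm) begins 54 mm behind the grasp point. The pads swing forward as they close: fully open they stand 13 mm farther back than shut.
Start: joints at [0.936, 0.181, 1.607, -0, 1.354, -0.206], TCP at [0.239, 0.523, 0.231] pointing down, gripper open.
Joint ranges: [-2.99, 2.99], [-0.89, 2.07], [0.3, 2.58], [-1.14, 4.28], [0, 2.63], [-3.12, 3.12]. Speed limits (rad/s): [2.57, 2.57, 3.01, 3.14, 3.14, 3.14].

### API

Orientations are given as a unit quaternion [x, y, z, w].
In Python, from bench import manip gives the robot as it stands. Calls block until the motion is done:
- manip.move_pose(position, orientation): joint-space move of the TCP to a pose.
- manip.servo_line(position, ori=None, v=0.15, guard=None): straight line of the TCP; ori=None keeps the orientation; v is the mean speed in m/s. With guard (N) it stops when the force on the tool has changed by that much, and returns True; else False.
- manip.set_joints(angles): joint-space move.
- manip.move_gripper(opening, force=None): opening from 0.0 (shut) to 1.0 (fully open); force is the grip in N (None keeps the last); returns when the fingers have stopped.
- manip.pause(seconds).
- manip.ik(position, orientation): joint angles nearest the present ones, or None.
- manip.read_camera(name): name is "side" or "top"; returns the picture (400x640x3 uint8, red, green, blue); there is no depth.
- manip.camera_model(name): a dict with "vfov" (degrees; the focal length in pixels is half the picture's height over the tangent of half this angle, whatever the lens; pixels are square), "cx", "cy" (the principal point, pixels), "origin" and "rotation" of the camera in the world. Camera axes: x right, y up, looking along -z (the intrinsics and any distortion apply to the point x, -y, -z); pixel columns grow to the right and rows downward; lengths in m; the calibration is good to about 2 mm. A picture is of the moment at which its call begins. camera_model takes no time and is no camera call.
A pose or a line that the arm cannot do raises manip.IKError and nothing moves.
- manip.close_job(): hands the job in; it is judged then, once.
Trained networks look in the newest picture that a camera, given by its name, has taken for a name from the list of things; names that differ only in an ending like _2 or _b are one class to them, and where a whole thing is asked for, a point or a joint stands for the part that bears it (a point fixed in the world has none). Each returns a list of dicts, best first, with "score" (0 to 1); they miss things now and then, are a little off and sometimes report something else, mostly with a low value. They report only what shows in the picture. A call takes as long as a camera call.
- manip.masks_of(camera, thing): "pixels" (400x640 bool, what is visible of it) and "bbox" ([centre column, centre row, width, height] in pixels, round what is visible of it).
Readings, each from a call of its own:
- manip.read_time(): time.
- manip.read_joints(): joint angles.
- manip.read_qvel(): joint speeds.
- manip.read_effort(): joint torques, N m.
- manip.read_ee_pos(): TCP position.
- manip.read_orientation(): TCP orientation.
- manip.read_ft_force(): force on the tool from outside, world axes, zero at the start.
- manip.read_ft_torque(): the same for the moment, N m.
- manip.read_finger_gap(): opening from 0.0 (shut) to 1.0 (fully open).
- manip.read_finger_force(): force on a finger pad.
Only numpy, scipy, OpenCV 4.12 (cv2) and the standard library are available. Lean on these libraries where they do the work, as an engineer would, in place of code of your own. Each camera call takes 0.05 s, during which the arm holds its last target. There are 200 camera calls.

### The job

Clear the leftover packaging parts off the bench and the cap feeder between batches: lay both screw caps flat, top up and side by side, on the floor of the shallow steel tray, put both little desiccant canisters in the round steel dish, and stand the empty bottle upright in the free cell of the grey bottle crate. One of the caps is stuck at the closed jaws of the feeder track, held down under its two lips: push it back up the track until it is clear of the lips, then lift it out. Leave the small glass beaker of tablets standing where it is.

Things in the scene. Friction and masses are not known exactly. Their poses are not given: they have to be found in the camera images.
- bottle: Empty white plastic bottle standing upright on the bench, not capped: round body 46 mm in diameter up to 54 mm, shoulder, then a neck 36 mm in diameter from 62 mm to the top at 80 mm. 25 g. Origin: centre of its underside, z up along its axis.
- cap_loose: White knurled screw cap lying on the bench, closed top up: a disc 45 mm in diameter and 20 mm high, about 12 g. Origin: centre of its underside, z out of its top.
- cap_jammed: An identical cap stuck in the feeder track at feeder x = 15 mm: top up on the sloping floor, against the jaws, under the lips. Shut fingers fit into the empty track below the jaws and can push its downhill side up along the slot. It is free of the lips above x = 50 mm; from x = 80 there is room for fingers across the track. It stays on the slope where left. Origin: underside centre, z out of top.
- canister_1: Small white desiccant canister standing upright on the bench: a plain cylinder 18 mm in diameter, 30 mm high, about 12 g. Origin: centre of its underside, z up along its axis. Its way up in the dish does not matter.
- canister_2: A second, identical desiccant canister (18 mm in diameter, 30 mm high), standing on the bench.
- cap_tray: Shallow rectangular stainless tray for the caps, fixed to the bench, empty: 136 mm (its x) by 106 mm (its y) outside, inside 130 by 100 mm; rim 12 mm high, floor 3 mm thick. Origin: centre of its underside, z up. Both caps fit side by side along its x, for example centred 29 mm to each side of its middle.
- dish: Round stainless dish for the canisters, fixed to the bench, empty: outside diameter 116 mm at the rim, inside about 106 mm at its flat floor, 30 mm high, floor 4 mm thick. Origin: centre of its underside, z up.
- crate: Grey bottle crate, fixed: 136 mm (x) by 70 mm (y), walls 35 mm high, 4 mm thick, floor 4 mm thick; two cells 62 mm wide, centred at its x = -33 and +33 mm, y = 0. A bottle of the same kind, part of the crate, stands in the +x cell (top 84 mm above the bench); the -x cell is free. Origin: centre of its underside, z up.
- feeder: Cap feeder, fixed: steel track climbing 10 deg along +x to a bowl (centre x 345 mm). Origin: on the bench under the jaws' uphill edge, track centre. Track floor is 50 mm + 0.176 x up. Rails 56 mm wide outside, 8 mm high; from x -25 to 35 they are 26 mm high with in-turned lips, leaving a slot 36 mm wide. Jaws x -20 to 0, gap 36, 12 mm high; below them the track is empty to x -75 (12 mm end wall).
- beaker: Small glass beaker with orange tablets in it, standing on the bench among the parts: 42 mm in diameter (44 mm at the rim), 60 mm high. Origin: centre of its underside, z up. It is not to be moved or knocked over.

How it is judged:
At the end, for the whole second after the job is handed in: Caps top up (0.2 rad) on the tray floor (underside within 12 mm of tray bottom); canisters in the dish (origin within 56 mm of axis, under 28 mm up); bottle upright (0.15 rad) on the free cell floor within 14 mm of its centre; all at rest; beaker within 30 mm of its start (x of cap_loose in the frame of cap_tray between -0.055 and 0.055 m and y of cap_loose in the frame of cap_tray between -0.04 and 0.04 m and z of each of cap_loose, cap_jammed in the frame of cap_tray below 0.012 m and angle between each of cap_loose, cap_jammed's own z axis and vertical below 0.2 rad and x of cap_jammed in the frame of cap_tray between -0.055 and 0.055 m and y of cap_jammed in the frame of cap_tray between -0.04 and 0.04 m and horizontal distance between each of canister_1, canister_2 and dish below 0.056 m and z of each of canister_1, canister_2 in the frame of dish below 0.028 m and x of bottle in the frame of crate between -0.047 and -0.019 m and y of bottle in the frame of crate between -0.014 and 0.014 m and z of bottle in the frame of crate below 0.012 m and angle between bottle's own z axis and vertical below 0.15 rad and linear speed of each of bottle, cap_loose, cap_jammed, canister_1, canister_2 below 0.02 m/s and not (distance of beaker from where it was at the start of the episode above 0.03 m) and not (angle between beaker's own z axis and vertical above 0.35 rad)); the robot touches nothing.
It fails at once if the glass beaker was pushed more than 30 mm or tipped (distance of beaker from where it was at the start of the episode above 0.03 m or angle between beaker's own z axis and vertical above 0.35 rad).
It also fails if it takes over 144 s, if anything falls off the work surface, if the arm or the gripper's body presses on something with over 40 N, if the wrist force passes 120 N, or if a joint passes its speed limit or range.

## Working session

There is one attempt and no reset: what is moved stays moved. The work goes in short steps, each a Python script; the robot and the scene stay as the last script left them, time stands still between calls to the robot, and variables do not carry over. Pictures are saved under pics/ and viewed, at most 14 in all, crops included, and the job is handed in when it is done.

```bash
ls; mkdir -p pics; python3 - <<'E'
from bench import manip
import cv2
for n in ("top","side"):
    im=manip.read_camera(n); cv2.imwrite(f"pics/{n}0.png",im[...,::-1])
    print(n,manip.camera_model(n))
    for t in ["bottle","cap_loose","canister_1","cap_tray","dish","crate","feeder","beaker"]:
        print(t,[(round(d["score"],2),[round(float(v)) for v in d["bbox"]]) for d in manip.masks_of(n,t)][:4])
print(manip.read_time(), manip.read_orientation())
E
```

```text
pics
top {'vfov': 44.44771091800817, 'cx': 324.60268886762077, 'cy': 196.96559420729315, 'origin': array([0.43229699, 0.0084861 , 1.17856745]), 'rotation': array([ 0.02217781, -0.03306021, -0.69588236,  0.71705154])}
bottle [(0.75, [336, 226, 24, 22]), (0.39, [197, 199, 20, 21])]
cap_loose [(0.66, [453, 274, 22, 19])]
canister_1 [(0.56, [298, 226, 8, 4]), (0.43, [380, 228, 10, 8])]
cap_tray [(0.95, [389, 150, 52, 58])]
dish [(0.79, [308, 156, 53, 49]), (0.61, [197, 198, 21, 22]), (0.21, [189, 120, 100, 240])]
crate [(0.86, [461, 187, 37, 61]), (0.7, [196, 198, 20, 20])]
feeder [(0.82, [191, 120, 100, 239])]
beaker [(0.84, [416, 258, 27, 22]), (0.66, [388, 150, 50, 59])]
side {'vfov': 49.095272576693176, 'cx': 321.4695388516599, 'cy': 205.5767636703601, 'origin': array([0.38325484, 0.61470044, 0.68365879]), 'rotation': array([-0.04560433,  0.39166224,  0.91426576, -0.09294655])}
bottle [(0.63, [358, 217, 24, 47])]
cap_loose [(0.64, [413, 154, 19, 15]), (0.62, [398, 167, 21, 29])]
canister_1 [(0.67, [364, 192, 10, 13]), (0.6, [349, 254, 10, 14])]
cap_tray [(0.55, [288, 181, 74, 46])]
dish [(0.62, [334, 133, 55, 48]), (0.59, [267, 240, 58, 56])]
crate [(0.83, [335, 132, 54, 44])]
feeder [(0.64, [177, 314, 350, 151])]
beaker [(0.7, [398, 168, 16, 30])]
0.9 [2.12748127e-01 9.77107073e-01 3.90203834e-05 5.90138129e-06]
```

View pics/top0.png

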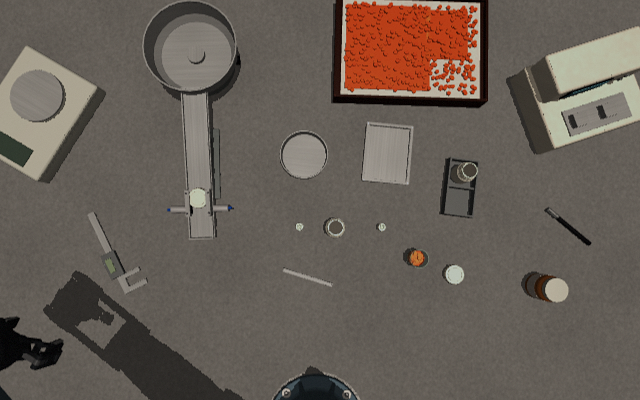

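View pics/side0.png

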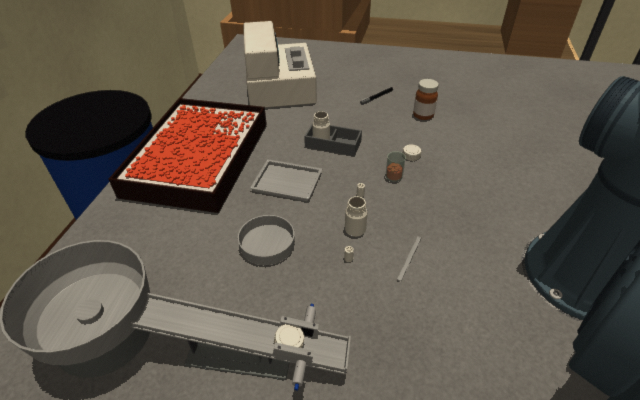

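Top view: canisters at about (299,227) and (381,227), bottle (335,227), beaker (416,258), loose cap (454,274), dish (304,155), tray (388,153). The crate's free cell is at its near end (457,203), and the feeder jaws are near (198,208) with the bowl away from the robot. The side view agrees. Next I zoom in on the feeder and fit the poses.

```bash
cat > h.py <<'E'
from bench import manip
import numpy as np, cv2
from scipy.spatial.transform import Rotation as R
from scipy.optimize import least_squares
class Cam:
    def __init__(s,n):
        m=manip.camera_model(n); s.f=200/np.tan(np.radians(m["vfov"])/2); s.c=np.array([m["cx"],m["cy"]])
        s.o=np.array(m["origin"]); s.r=R.from_quat(m["rotation"])
    def proj(s,P):
        p=s.r.inv().apply(np.atleast_2d(P)-s.o); return s.c+s.f*np.c_[p[:,0],-p[:,1]]/-p[:,2:3]
    def ray(s,uv,z):
        d=s.r.apply([(uv[0]-s.c[0])/s.f,-(uv[1]-s.c[1])/s.f,-1]); return s.o+d*(z-s.o[2])/d[2]
cams={n:Cam(n) for n in("top","side")}
def cyl(x,y,prof):  # prof: list of (radius,z)
    a=np.linspace(0,2*np.pi,48,endpoint=False)
    return np.vstack([np.c_[x+r*np.cos(a),y+r*np.sin(a),np.full(48,z)] for r,z in prof])
def box(x,y,yaw,lx,ly,z0,z1):
    p=np.array([[i*lx/2,j*ly/2] for i,j in((1,1),(1,-1),(-1,-1),(-1,1))])
    c,s=np.cos(yaw),np.sin(yaw); q=p@np.array([[c,s],[-s,c]])+[x,y]
    return np.vstack([np.c_[q,np.full(4,z)] for z in(z0,z1)])
def hullc(P,cam):
    h=cv2.convexHull(cams[cam].proj(P).astype(np.float32)); m=cv2.moments(h); return np.array([m["m10"],m["m01"]])/m["m00"]
def down(yaw):  # tool down, closing axis (tool y) along world angle yaw (mod pi)
    y=np.array([np.cos(yaw),np.sin(yaw),0]); z=np.array([0,0,-1.]); return R.from_matrix(np.c_[np.cross(y,z),y,z]).as_quat()
E
python3 - <<'E'
from h import *
t=cv2.imread("pics/top0.png"); s=cv2.imread("pics/side0.png")
a=cv2.resize(t[85:245,150:240],None,fx=3.7,fy=3.7,interpolation=cv2.INTER_CUBIC)
b=cv2.resize(s[285:395,230:360],None,fx=3.5,fy=3.5,interpolation=cv2.INTER_CUBIC)
c=np.zeros((592,800,3),np.uint8); c[:a.shape[0],:a.shape[1]]=a; c[:b.shape[0],340:340+b.shape[1]]=b
cv2.imwrite("pics/z1.png",c)
profs={"bottle":[(.023,0),(.023,.054),(.018,.062),(.018,.08)],"cap_loose":[(.0225,0),(.0225,.02)],"canister_1":[(.009,0),(.009,.03)],"dish":[(.053,0),(.058,.03)],"beaker":[(.021,0),(.022,.06)]}
for n in("top","side"): manip.read_camera(n)
for k,p in profs.items():
    for n in("top","side"):
        for d in manip.masks_of(n,k)[:2]:
            m=d["pixels"]; v,u=np.nonzero(m); uv=np.array([u.mean(),v.mean()])+0.5
            x0=cams[n].ray(uv,p[-1][1]/2)[:2]
            r=least_squares(lambda q:hullc(cyl(*q,p),n)-uv,x0); print(k,n,round(d["score"],2),len(u),uv.round(1),r.x.round(4))
for k,L in(("cap_tray",(.136,.106,0,.012)),("crate",(.136,.07,0,.035))):
    for n in("top","side"):
        d=manip.masks_of(n,k)[0]; m=d["pixels"].astype(np.uint8)
        cn=max(cv2.findContours(m,0,2)[0],key=cv2.contourArea)
        print(k,n,m.sum(),cv2.minAreaRect(cn))
E
```

```text
bottle top 0.76 288 [335.3 227.5] [ 0.4514 -0.0346]
bottle side 0.57 772 [356.5 217.6] [ 0.451  -0.0279]
cap_loose top 0.77 337 [453.7 273.7] [ 0.3508 -0.3199]
cap_loose side 0.62 199 [412.  153.1] [ 0.3499 -0.3121]
canister_1 top 0.56 42 [381.6 226.7] [ 0.4569 -0.1454]
canister_1 side 0.58 143 [349.6 254. ] [0.4514 0.0536]
dish top 0.67 315 [454.2 274. ] [ 0.3513 -0.3164]
dish side 0.74 2330 [266.8 239.8] [0.623  0.0506]
dish side 0.71 102 [348.7 254.4] [0.453  0.0563]
beaker top 0.86 383 [417.7 258. ] [ 0.3864 -0.2281]
beaker top 0.49 2820 [387.6 153. ] [ 0.6305 -0.1534]
beaker side 0.68 524 [395.5 166.5] [ 0.3862 -0.2214]Traceback (most recent call last):
  File "<stdin>", line 17, in <module>
IndexError: list index out of range
```

View pics/z1.png

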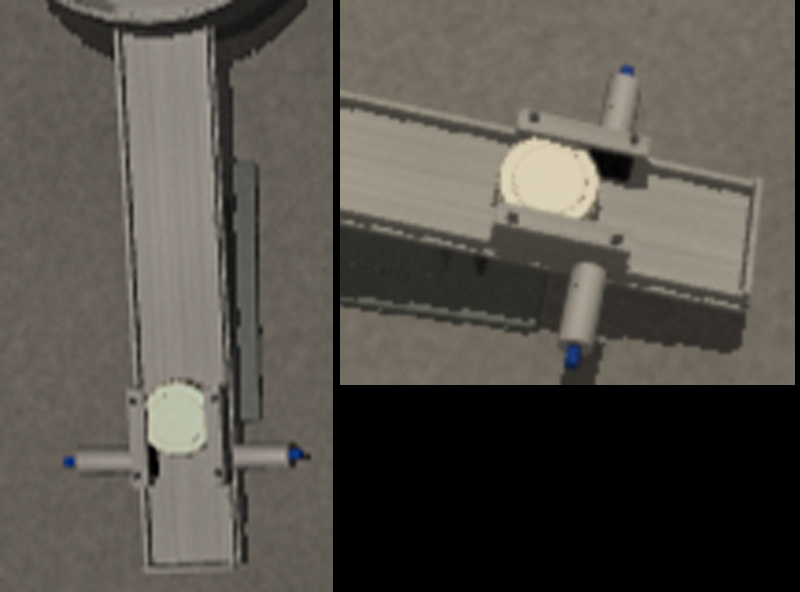

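The zoom shows the jammed cap at top pixel (198,198) between the lip blocks, with the track's empty end below it (end-wall corners near (189,239) and (215,238)). The two cameras disagree by a constant 7 mm or so in y, so I'll grip a canister with the closing axis along y to settle that. First I fit the fixtures.

```bash
cat > fix.py <<'E'
from h import *
def mask(n,k,tries=4,area=0):
    for _ in range(tries):
        manip.read_camera(n)
        for d in manip.masks_of(n,k):
            if d["score"]>.4 and d["pixels"].sum()>area: return d["pixels"].astype(np.uint8)
E
python3 - <<'E'
from fix import *
def fitbox(k,n,x0,L):
    m=mask(n,k,area=1000)
    if m is None: return print(k,n,"none")
    cn=np.vstack(cv2.findContours(m,0,2)[0]); h=cv2.convexHull(cn)[:,0].astype(float)+.5
    # distance-based fit: mask hull outline to model hull outline
    ht=cv2.convexHull(h.astype(np.float32))
    def res(q):
        P=cams[n].proj(box(*q,*L)).astype(np.float32); hp=cv2.convexHull(P)
        return [cv2.pointPolygonTest(hp,(float(a),float(b)),True) for a,b in h]+[cv2.pointPolygonTest(ht,(float(a),float(b)),True) for a,b in hp[:,0]]
    r=least_squares(res,x0,loss="soft_l1",x_scale=[.01,.01,.1],diff_step=1e-3); print(k,n,m.sum(),r.x.round(4),round(np.sqrt(2*r.cost/len(h)),2))
for n in("top","side"):
    fitbox("cap_tray",n,[.63,-.153,-.05],(.136,.106,0,.012))
    fitbox("crate",n,[.54,-.335,-.1],(.136,.07,0,.035))
m=mask("top","dish",area=1000)
if m is not None:
    v,u=np.nonzero(m); uv=np.array([u.mean(),v.mean()])+.5
    print("dish top",least_squares(lambda q:hullc(cyl(*q,[(.053,0),(.058,.03)]),"top")-uv,[.62,.05]).x)
# feeder from picked points: feeder coords (x,y,height above floor line)
t=np.array([.176]);obs={"top":[(189.2,238.8,-.075,.028,.012),(214.9,238.0,-.075,-.028,.012),(184.9,189.9,.035,.028,.026),(185.4,215,-.025,.028,.026)],
"side":[(350.6,336.4,-.075,-.028,.012),(345.7,370.7,-.075,.028,.012),(280.9,317,.035,-.028,.026),(318,325,-.025,-.028,.026)]}
for use in(["top"],["side"],["top","side"]):
    def res(q):
        c,s=np.cos(q[2]),np.sin(q[2]); o=[]
        for n in use:
            for u,v,x,y,h in obs[n]:
                o+=list((cams[n].proj([q[0]+c*x-s*y,q[1]+s*x+c*y,.05+.176*x+h])-[u,v])[0])
        return o
    r=least_squares(res,[.5,.27,0]); print(use,r.x.round(4),np.round(r.fun,1))
for uv in((181.1,93.1),(208.4,93.1)): print(cams["top"].ray(uv,.05+.176*.27+.008))
E
```

```text
cap_tray top 2800 [ 0.6358 -0.1576 -0.0189] 1.16
crate top 1847 [ 0.5568 -0.3323 -0.1207] 1.07
cap_tray side 2026 [ 0.6375 -0.1537 -0.0893] 0.92
crate side 1532 [ 0.5581 -0.332  -0.1419] 2.31
dish top [0.62280162 0.04352668]
['top'] [0.4929 0.2762 0.0678] [ 0.2 -0.3 -1.  -0.4 -0.2 -0.6  1.   1.3]
['side'] [0.4935 0.2842 0.0573] [-0.9  0.5  0.2 -0.5 -0.  -0.2  0.6  0.3]
['top', 'side'] [0.4933 0.2813 0.0619] [-2.2 -0.6 -3.4 -0.6 -2.4 -0.9 -1.3  1.  -0.5 -1.3  0.7 -2.5  0.5 -1.6
  1.  -1.4]
[0.73850332 0.31919351 0.10552   ]
[0.74057249 0.25871653 0.10552   ]
```

```bash
cat >> h.py <<'E'
def ori(p,yaw):  # the half-turn variant nearest to the present joints
    j=np.array(manip.read_joints()); best=None
    for a in(yaw,yaw+np.pi):
        q=manip.ik(p,down(a))
        if q is not None:
            d=np.abs(np.array(q)-j).max()
            if best is None or d<best[0]: best=(d,a)
    return down(best[1])
def over(x,y,z,yaw): manip.move_pose([x,y,z],ori([x,y,z],yaw))
def line(x,y,z,v=.15,guard=None):
    r=manip.servo_line([x,y,z],v=v,guard=guard)
    if guard: print("guard" if r else "free",np.round(manip.read_ee_pos(),4))
    return r
E
python3 - <<'E'
from fix import *
x,y=.452,.052
manip.move_gripper(.6,30)
over(x,y,.10,np.pi/2)
line(x,y,.005,guard=15)
manip.move_gripper(0,25); print("gap",manip.read_finger_gap()*85, manip.read_ee_pos(), manip.read_finger_force())
manip.move_gripper(.5); line(x,y,.12,v=.3); over(.35,.25,.3,np.pi/2)
for n in("top","side"):
    manip.read_camera(n)
    for k,p,A in(("canister_1",[(.009,0),(.009,.03)],20),("cap_loose",[(.0225,0),(.0225,.02)],100)):
        for d in manip.masks_of(n,k)[:3]:
            v,u=np.nonzero(d["pixels"]); uv=np.array([u.mean(),v.mean()])+.5
            r=least_squares(lambda q:hullc(cyl(*q,p),n)-uv,cams[n].ray(uv,.015)[:2]); print(k,n,round(d["score"],2),len(u),uv.round(1),r.x.round(4))
    im=manip.read_camera(n); cv2.imwrite(f"pics/{n}1.png",im[...,::-1])
print(manip.read_time())
E
```

```text
free [0.4526 0.0521 0.0056]
gap 17.61052895928554 [0.4528546  0.0519137  0.00594085] 24.444533586502075
canister_1 top 0.37 42 [381.4 226.7] [ 0.4569 -0.1451]
cap_loose top 0.59 333 [453.5 273.9] [ 0.3503 -0.3194]
canister_1 side 0.66 99 [361. 190.] [ 0.4565 -0.1405]
canister_1 side 0.5 114 [348.7 254.7] [0.4528 0.0559]
canister_1 side 0.4 25793 [145.  320.8] [0.7765 0.2735]
8.0917
```

The canister's true y lies midway between the two cameras' values, so I use averages. Now both canisters.

```bash
python3 - <<'E'
from fix import *
Y=np.pi/2
def cani(x,y,tx,ty):
    over(x,y,.09,Y); line(x,y,.005,v=.2,guard=15)
    manip.move_gripper(0,25); g=manip.read_finger_gap()*85; print("gap",g,manip.read_ee_pos().round(4) if hasattr(manip.read_ee_pos(),'round') else manip.read_ee_pos())
    line(x,y,.09,v=.3); over(tx,ty,.09,Y); line(tx,ty,.011,v=.2,guard=12)
    manip.move_gripper(.36); line(tx,ty,.1,v=.3)
manip.move_gripper(.6)
cani(.4526,.052,.642,.047)
manip.move_gripper(.6)
cani(.4567,-.1428,.603,.047)
over(.35,.25,.3,Y)
for n in("top","side"): im=manip.read_camera(n); cv2.imwrite(f"pics/{n}2.png",im[...,::-1])
t=cv2.imread("pics/top2.png"); s=cv2.imread("pics/side2.png")
# fixture overlay with current estimates, on magnified crops
def draw(im,n,sc,x0,y0,w,h):
    c=cv2.resize(im[y0:y0+h,x0:x0+w],None,fx=sc,fy=sc,interpolation=cv2.INTER_CUBIC)
    dy={"top":-.0035,"side":.004}[n]
    def pl(P,col):
        p=((cams[n].proj(np.array(P)+[0,dy,0])-[x0,y0])*sc).astype(int); cv2.polylines(c,[p],True,col,1)
    pl(box(.6366,-.1555,-.05,.136,.106,0,.012)[4:],(0,255,0)); pl(box(.5575,-.33,-.13,.136,.07,0,.035)[4:],(0,255,0))
    pl(cyl(.6229,.047,[(.058,.03)]),(0,255,0)); pl(cyl(.451,-.0313,[(.018,.08)]),(0,255,0)); pl(cyl(.35,-.316,[(.0225,.02)]),(0,255,0))
    return c
a=draw(t,"top",3,270,115,230,180); b=draw(s,"side",2.4,225,95,215,160)
cv2.imwrite("pics/o1.png",a); cv2.imwrite("pics/o2.png",b); print(manip.read_time())
E
```

```text
free [0.4533 0.0525 0.0059]
gap 16.923827240872185 [0.4539 0.0519 0.0064]
free [0.6413 0.0471 0.0113]
free [ 0.4575 -0.1425  0.0052]
gap 16.82988750958518 [ 0.4579 -0.1434  0.0064]
free [0.6027 0.0457 0.011 ]
19.4833
```

View pics/o1.png

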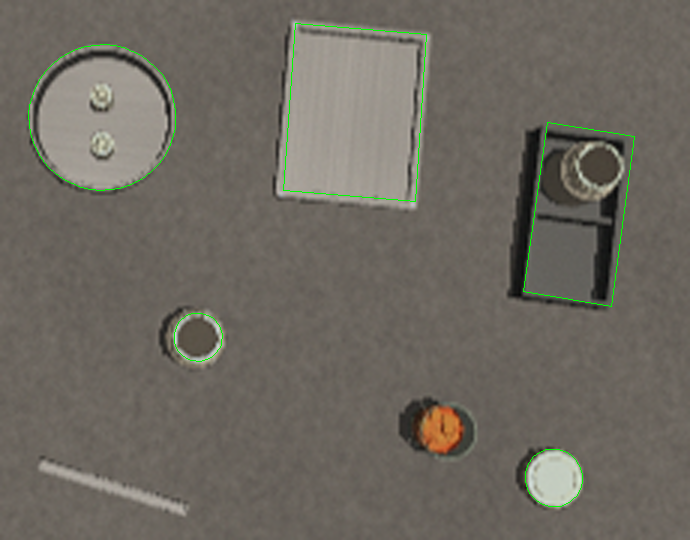

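View pics/o2.png

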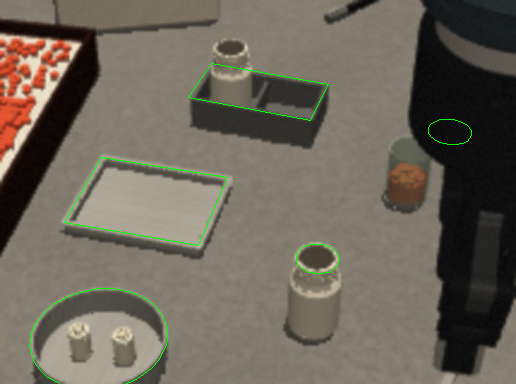

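Both canisters are in the dish. The overlays of tray, crate, bottle and cap fit the images to within about 1–2 px. Next come the bottle and then the loose cap.

```bash
python3 - <<'E'
from fix import *
Y=np.pi/2
manip.move_gripper(.72)
x,y=.451,-.0313
over(x,y,.13,Y); line(x,y,.062,v=.15,guard=12)
manip.move_gripper(0,25); print("bottle gap",manip.read_finger_gap()*85,manip.read_ee_pos())
line(x,y,.17,v=.3)
tx,ty=.5248,-.3257
over(tx,ty,.17,Y-.13); line(tx,ty,.069,v=.12,guard=12)
manip.move_gripper(.72); line(tx,ty,.17,v=.3)
x,y=.350,-.316
manip.move_gripper(.85); over(x,y,.10,0); print("above cap",manip.read_time())
line(x,y,-.001,v=.15,guard=12)
manip.move_gripper(0,30); print("cap gap",manip.read_finger_gap()*85,manip.read_ee_pos())
line(x,y,.12,v=.3)
tx,ty=.635+.029,-.1555-.0015
over(tx,ty,.09,Y-.05); line(tx,ty,.003,v=.12,guard=12)
manip.move_gripper(.68); line(tx,ty,.12,v=.3)
over(.35,.25,.3,Y)
for n in("top","side"): im=manip.read_camera(n); cv2.imwrite(f"pics/{n}3.png",im[...,::-1])
a=cv2.resize(cv2.imread("pics/top3.png")[115:295,270:500],None,fx=2,fy=2); b=cv2.resize(cv2.imread("pics/side3.png")[95:275,225:395],None,fx=2,fy=2)
cv2.imwrite("pics/c3.png",np.hstack([a,b])); print(manip.read_time())
E
```

```text
free [ 0.4515 -0.031   0.0626]
bottle gap 34.04353778434376 [ 0.45209585 -0.03156917  0.06333242]
guard [ 0.5238 -0.3241  0.0675]
above cap 26.9167
free [ 0.3505 -0.3165 -0.0004]
cap gap 43.544477682395346 [ 3.50589380e-01 -3.16828278e-01  2.39175188e-04]
guard [ 0.662  -0.1567  0.0015]
33.6167
```

View pics/c3.png

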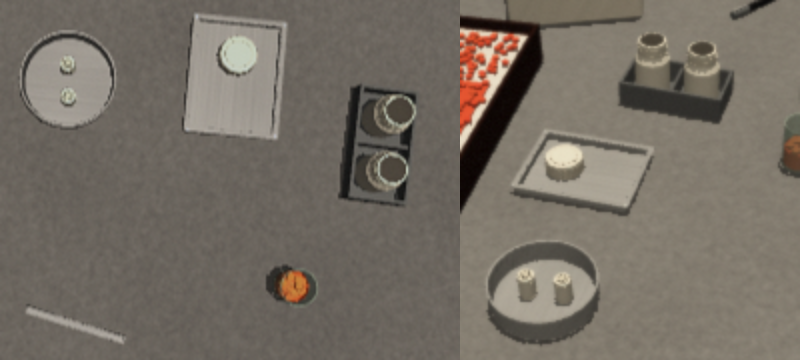

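The bottle stands in the free cell, one cap lies flat in the tray, and the canisters are in the dish. Now for the jam: shut fingers go into the empty track, narrow side (22 mm) across the slot, and push uphill.

```bash
cat >> h.py <<'E'
FX,FY,FA=.4932,.280,.057
def F(x,y,h): c,s=np.cos(FA),np.sin(FA); return [FX+c*x-s*y,FY+s*x+c*y,.05+.176*x+h]
E
python3 - <<'E'
from fix import *
manip.move_gripper(0,30)
p=F(-.048,0,.06); over(*p,FA)
ok=not line(*F(-.048,0,.007),v=.08,guard=8)
if ok:
    hit=line(*F(.063,0,.007),v=.05,guard=35)
    print("F/T",np.round(manip.read_ft_force(),1))
    q=np.array(manip.read_ee_pos())
    if not hit: line(*F(.053,0,.0075),v=.1); line(*F(.053,0,.09),v=.2)
over(.35,.1,.3,0)
for n in("top","side"): im=manip.read_camera(n); cv2.imwrite(f"pics/{n}4.png",im[...,::-1])
a=cv2.resize(cv2.imread("pics/top4.png")[85:245,150:240],None,fx=3.6,fy=3.6); b=cv2.resize(cv2.imread("pics/side4.png")[265:400,200:360],None,fx=2.9,fy=2.9)
c=np.zeros((576,790,3),np.uint8); c[:a.shape[0],:a.shape[1]]=a; c[:b.shape[0],325:325+b.shape[1]]=b; cv2.imwrite("pics/c4.png",c); print(manip.read_time())
E
```

```text
free [0.4456 0.2774 0.0487]
free [0.5559 0.2836 0.0681]
F/T [-0.4 -0.7  0.1]
40.8333
```

View pics/c4.png

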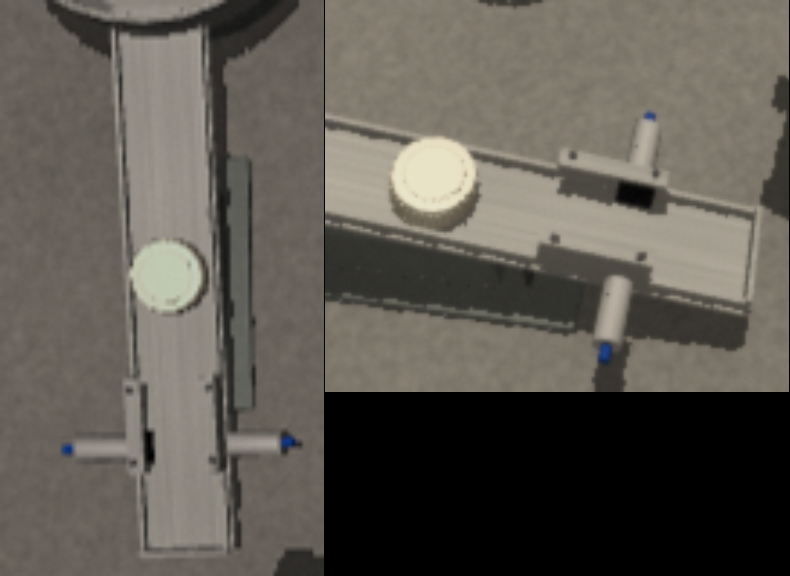

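The cap is clear of the lips at about feeder x = 0.1 (top pixel (197,162)). Locate it, then grip it with the tool tilted 10° to the slope normal.

```bash
python3 - <<'E'
from fix import *
est=[]
for n,uv,dy in(("top",(197.0,162.0),.0035),("side",(237.6,324.3),-.004)):
    p=cams[n].ray(uv,.0676+.0197); p[1]+=dy; d=p[:2]-[FX,FY]; c,s=np.cos(FA),np.sin(FA)
    f=np.array([c*d[0]+s*d[1],-s*d[0]+c*d[1]])+[.02*np.sin(.1745),0]; est.append(f); print(n,f.round(4))
T=R.from_euler("z",FA)*R.from_euler("y",-np.radians(10)); 
nrm=T.apply([0,0,1])
cx,cy=np.mean(est,0)
if abs(cx-.1)>.01 or abs(cy)>.006: raise SystemExit("check")
base=np.array(F(cx,cy,0))
def tilt(h):
    p=base+nrm*h; j=np.array(manip.read_joints()); c=[]
    for a in(FA+np.pi/2,FA-np.pi/2):
        o=(T*R.from_euler("z",-FA)*R.from_quat(down(a))).as_quat(); q=manip.ik(p,o)
        if q is not None: c.append((np.abs(np.array(q)-j).max(),o))
    return min(c,key=lambda t:t[0])[1]
manip.move_gripper(.68,30)
o=tilt(.08); manip.move_pose(base+nrm*.08,o)
hit=line(*(base+nrm*.006),v=.06,guard=6)
q=np.array(manip.read_ee_pos())
if hit: line(*(q+nrm*.0025))
print("h",(np.array(manip.read_ee_pos())-base)@nrm)
manip.move_gripper(0,30); print("gap",manip.read_finger_gap()*85,manip.read_ee_pos(),np.round(manip.read_ft_force(),1))
line(*(base+nrm*.08),v=.1); print("gap",manip.read_finger_gap()*85,manip.read_time())
E
```

```text
top [ 0.0981 -0.001 ]
side [ 0.1009 -0.0023]
free [0.592  0.2841 0.074 ]
h 0.006498444294501283
gap 43.13801542404026 [0.59201421 0.28413801 0.07430342] [-2.2 -0.1  5.3]
gap 43.12319262676103 45.2167
```

```bash
python3 - <<'E'
from fix import *
Y=np.pi/2
tx,ty=.635-.028,-.1555+.0015
p=manip.read_ee_pos(); line(p[0],p[1],.2,v=.3)
over(tx,ty,.10,Y-.05); line(tx,ty,.010,v=.1,guard=8); print("gap",manip.read_finger_gap()*85)
manip.move_gripper(.68); line(tx,ty,.12,v=.3)
over(.35,.25,.3,Y)
for n in("top","side"): im=manip.read_camera(n); cv2.imwrite(f"pics/{n}5.png",im[...,::-1])
a=cv2.resize(cv2.imread("pics/top5.png")[115:295,270:500],None,fx=2,fy=2); b=cv2.resize(cv2.imread("pics/side5.png")[95:275,225:395],None,fx=2,fy=2)
cv2.imwrite("pics/c5.png",np.hstack([a,b])); print(manip.read_time())
E
```

```text
guard [ 0.6056 -0.1527  0.0105]
gap 43.361782440750815
50.8083
```

View pics/c5.png

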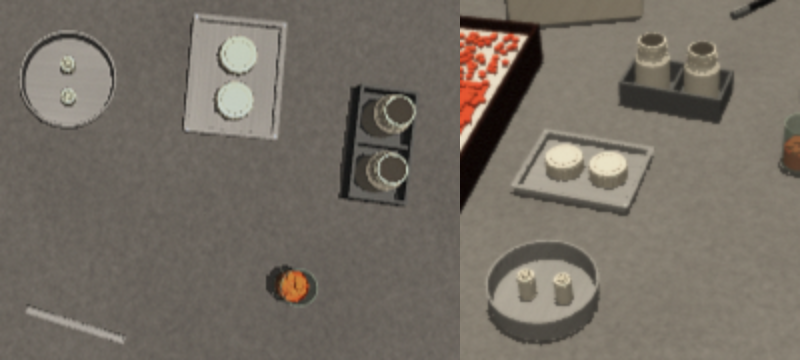

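Both caps lie flat side by side in the tray. The bottle is upright in its cell, both canisters are in the dish, and the beaker has not moved.

```bash
python3 -c "
from bench import manip
print(manip.close_job())"
```

```text
the job is handed in; nothing more can be done
None
```

I handed the job in at about 51 s of the 144 s allowed; the judge returned no verdict, but the last pictures show both caps flat in the tray, both canisters in the dish, the bottle upright in the free crate cell and the beaker where it was.

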